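# Finish the graded row of planters and close it with the stop pin

### The arm

A 6-joint arm with a two-finger parallel gripper is mounted at the origin on the work surface. World frame = base frame: x ahead of the robot, y to its left, z up, the work surface at z = 0. Lengths are in mm, angles in rad, forces in N, time in s.
With the tool pointing down it reaches from about 300 to 775 mm from the base axis. Payload 14.6 kg.
Tool frame: the origin (TCP) lies midway between the tips of the shut fingers; the grasp point (between the pads) lies 19 mm behind it (manip.grasp_offset is the distance from the TCP to the grasp point, in mm); z points along the fingers, y is the line along which they close (so a half turn about z gives the same grasp; the last joint's range is limited). The gripper opens to 94 mm and grips with 3 to 60 N. Pads are 16 mm wide; open, the fingers measure 119 mm over their backs; the gripper's body (75 mm by 177 mm) begins 78 mm behind the grasp point.
Start: joints at [-1.411, 0.3, 1.521, -0, 1.321, -0.067], TCP at [123.667, -535.906, 205.446] pointing down, gripper open.
Joint ranges: [-3.03, 3.03], [-0.79, 2.21], [0.23, 2.52], [-1.04, 4.18], [0, 3.07], [-2.55, 2.55]. Speed limits (rad/s): [2.22, 2.22, 2.57, 3.14, 3.14, 3.14].

### API

Orientations are given as [roll, pitch, yaw] about the fixed x, y, z axes, in that order (R = Rz(yaw) Ry(pitch) Rx(roll)).
In Python, from cell import manip, viewer gives the robot as it stands. The module is installed in compiled form; this text tells all that it offers.
- The arm moves only by the tool move_arm, never from a script. Its argument "moves" is a list of rows, each a list of 4 numbers: the shift along the tool's x, y, z in m, then the turn about the tool's z in rad. A call has 1 to 12 rows; each row is the pose to reach, as a shift and turn from the pose commanded when the call began, along the tool's axes at that moment; what a row does not reach only later rows make up. A row lasts 1/10 s, in which the tool goes at most 50 mm and 8.59 degrees, less where a joint would pass 70% of its speed; a pose out of reach is approached as far as the arm can. A call with a gripper value outside its range is refused whole. "jaw" is the finger opening in m, from 0 to 0.094, set as the call begins (left out, the last holds). The fingers move at their own pace and stop on an object; "squeeze" is the grip in N (left out, the last holds). Time passes only in rows, so rows that repeat a pose let the fingers close. It gives the time, the measured TCP pose, the force, the opening and the grip force at its end, in the units of the state.
- manip.read_state(): the state, without advancing time (a new reading comes with each control period).
- viewer.camera(name): name is "scene" or "side" or "wrist"; returns a dict with "frame" (420x560x3 uint8, blue, green, red), "z_map" (420x560 float32, mm along the optical axis (not along the pixel's ray), 0 where there is no reading), "fx", "fy", "cx", "cy" (pixels), "origin" and "orientation" of the camera in the world. Camera axes: x right, y down, z forward; pixel columns grow to the right and rows downward; lengths in mm; the calibration is good to about 2 mm. A picture is of the moment at which its call begins.
- manip.sign_off(): hands the job in; it is judged then, once.
The state is a dict: "clock": time; "joints": joint angles; "qd": joint speeds; "effort": joint torques, N m; "eef_pos": TCP position; "eef_rot": TCP orientation; "wrist_force": force on the tool from outside, world axes, zero at the start; "moment": the same for the moment, N m; "finger_gap": finger opening in mm; "finger_force": force on a finger pad.
Only numpy, scipy, OpenCV 4.12 (cv2) and the standard library are available. Lean on these libraries where they do the work, as an engineer would, in place of code of your own. Each camera call takes 0.05 s, during which the arm holds its last target. There are 200 camera calls.

### The job

Finish the row on the low wooden display shelf: bring the medium and the small straight-sided pot and stand them upright between the shelf's rails, next to the tall pot, so that the row steps down tall, medium, small from the end wall with the pots close side by side, almost touching. Then move the steel stop pin from its wooden block into the hole at the open end of the shelf, all the way down. Lower the pots, never drop or tip them over, and leave the other things on the table where they are.

Things in the scene. Friction and masses are not known exactly. Their poses are not given: they have to be found in the camera images.
- shelf: fixed low shelf of pale wood, 100 (x) by 255 (y) by 50 mm high, origin at the centre of its underside; pots stand on its flat top (z = 50 mm) in one row along y, at x = 0. On both long sides a rail 8 mm thick, 10 mm high, 80 mm apart inside (x -40 to +40 mm), from y = -70 mm to the end wall. The end wall is at +y, the open end with the pin hole at -y
- row_wall (a point): foot of the end wall's inner face, mid-width, on the shelf's top (shelf y = +119.5 mm); the wall is 8 mm thick and rises 35 mm above the top
- pin_hole (a point): centre of the mouth of the upright pin hole in the shelf's top (shelf x = 0, y = -88.25, z = 50 mm); hole 10 mm across, chamfered, 36 mm deep
- tall_pot: straight-sided, open, flat-bottomed terracotta planter, 62 mm across and 95 mm high, wall 4 mm; origin at the centre of its underside, upright when its z axis points up; loose, already on the shelf, 2 to 6 mm from the end wall
- medium_pot: straight-sided, open, flat-bottomed terracotta planter, 56 mm across and 72 mm high, wall 4 mm; origin at the centre of its underside, upright when its z axis points up; loose on the table, about 0.13 to 0.22 kg
- small_pot: straight-sided, open, flat-bottomed terracotta planter, 50 mm across and 52 mm high, wall 4 mm; origin at the centre of its underside, upright when its z axis points up; loose on the table, about 0.08 to 0.15 kg
- pin_block: fixed wooden block 70 by 70 by 50 mm high, with an upright hole 10 mm across and 36 mm deep in the centre of its top, where the stop pin stands; origin at the centre of its underside
- stop_pin: loose steel stop pin 120 mm long, 60 g: shaft 8 mm across with a chamfered foot, round knob 16 mm across over its top 26 mm (94 to 120 mm above the foot); origin at the centre of its foot, z axis up along the pin; fully down in either hole the foot is 36 mm below the top surface
- belly_pot: bystander: round-bellied terracotta pot with a narrow neck, 70 mm across, 68 mm high; origin at the centre of its underside
- shallow_bowl: bystander: shallow terracotta bowl 78 mm across, 34 mm high; origin at the centre of its underside
- mug_planter: bystander: blue ceramic mug-shaped planter, 72 mm across, 75 mm high, handle at its +y; origin at the centre of its underside
- tape_roll: bystander: cardboard ring 96 mm across, 36 mm high, lying flat; origin at the centre of its underside
- brush: bystander: brush lying on the table near the robot's right
Not all that is in view belongs to the job. There is more than one size of the stop_pin; the job needs the smaller.

How it is judged:
By the outcome, as a careful person would: the job done as asked, in the order asked, and still so for the second after the job is handed in, with the robot touching nothing.
It also fails if it takes over 72 s, if anything falls off the work surface, if the arm or the gripper's body presses on something with over 40 N, if the wrist force passes 120 N, or if a joint passes its speed limit or range.

## Working session

There is one attempt and no reset: what is moved stays moved. The work goes in short steps, Python scripts to look and compute and a tool call to move; the robot and the scene stay as the last step left them, time stands still between calls to the robot, and variables do not carry over. Pictures are saved under pics/ and viewed, at most 10 in all, crops included, and the job is handed in when it is done.

Besides the shell and the picture viewer there is one more tool, called after "Emit:" as name([rows], argument=value, ...), one row to a line, values as JSON. move_arm: Moves the arm, as the interface text tells. Its arguments: {"type":"object","properties":{"moves":{"type":"array"},"jaw":{"type":"number"},"squeeze":{"type":"number"}},"required":["moves"]}

```bash
mkdir -p pics
cat > h.py <<'E'
from cell import manip, viewer
import numpy as np, cv2
from scipy.spatial.transform import Rotation as R
def cloud(name):
    c=viewer.camera(name); z=c["z_map"].astype(float)
    v,u=np.indices(z.shape)
    P=np.stack([(u-c["cx"])/c["fx"]*z,(v-c["cy"])/c["fy"]*z,z],-1)
    o=np.array(c["orientation"],float)
    M=o if o.shape==(3,3) else (R.from_euler('xyz',o).as_matrix() if o.size==3 else R.from_quat(o).as_matrix())
    W=P@M.T+np.array(c["origin"]); W[z<=0]=np.nan
    return c,W
E
python3 - <<'E'
from h import *
print(manip.read_state(), manip.grasp_offset)
ims=[]
for n in ["scene","side"]:
    c,W=cloud(n); print(n,c["origin"],c["orientation"],c["fx"]); cv2.imwrite(f"pics/{n}0.png",c["frame"]); np.savez(f"{n}0.npz",W=W,f=c["frame"])
    z=W[...,2]; print(np.nanpercentile(z,[5,20,50]))
E
```

```text
{'clock': 0.0, 'joints': array([-1.41059810e+00,  3.00492149e-01,  1.52158172e+00, -1.04674310e-05,
        1.32068310e+00, -6.65900885e-02]), 'qd': array([ 0.00050119,  0.00032205, -0.00054809,  0.00055766,  0.00075701,
       -0.00246295]), 'effort': array([ 1.24827537e-03, -5.31802011e+01, -3.52735913e+01,  7.09236693e-02,
        2.43535725e-02, -1.13077563e-04]), 'eef_pos': array([ 123.6253865 , -535.65985902,  204.87450814]), 'eef_rot': array([-3.14043024e+00, -6.73588952e-05,  2.26790873e-01]), 'wrist_force': array([ 0.44925299, -0.63950812,  0.46177675]), 'moment': array([0.02011027, 0.02249471, 0.05118212]), 'finger_force': 0.0, 'finger_gap': 93.72079588986125} 18.8
scene [1352.96483937  364.87338276  912.34058446] [-2.32363992  0.01105962  1.97479958] 527.2557422604176
[-748.66810101   -5.27046096   -0.79968688]
side [ 404.71123246 -763.58046774  724.1543245 ] [-2.27596585 -0.01754846 -0.16222659] 415.73873691333995
[-379.0786613   -62.14526352   -1.15839819]
```

View pics/scene0.png

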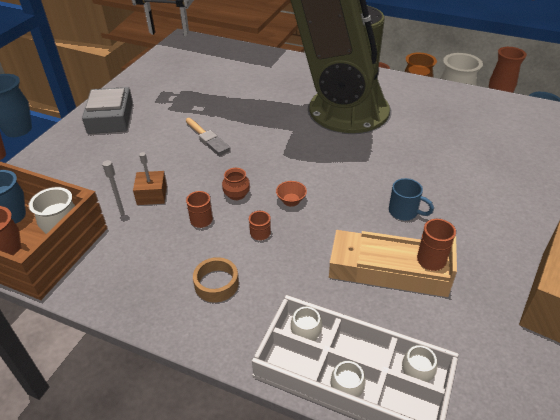

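View pics/side0.png

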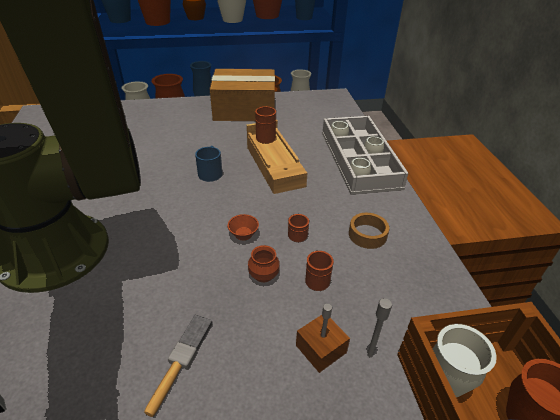

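The scene view shows the medium pot at about (200,208), the small pot at (260,225) and the pin in its block at (150,185). A larger pin stands at (113,185). The shelf runs (345,258) to (452,265), with the tall pot at (437,243). The side view agrees.

```bash
cat >> h.py <<'E'
from scipy.optimize import least_squares
def circ(P,r):
    """centre of circle radius r; P: outer-surface xy points"""
    c0=P.mean(0)
    s=least_squares(lambda c:np.hypot(*(P-c).T)-r,c0,loss='soft_l1',f_scale=1.5)
    return s.x, np.median(np.abs(s.fun))
E
python3 - <<'E'
from h import *
S=np.load("scene0.npz")["W"]; D=np.load("side0.npz")["W"]
reg={"med":((185,232,184,215),(300,290,335,250),28,72),"small":((246,240,274,210),(285,242,312,212),25,52),"tall":((415,270,458,218),(252,142,280,104),31,145)}
for n,(a,b,r,h) in reg.items():
    for W,q,t in((S,a,"scene"),(D,b,"side")):
        x0,x1=sorted(q[0::2]);y0,y1=sorted(q[1::2])
        P=W[y0:y1,x0:x1].reshape(-1,3);P=P[~np.isnan(P[:,0])]
        top=np.percentile(P[:,2],99)
        lo=60 if n=="tall" else 10
        Q=P[(P[:,2]>h-5)&(P[:,2]<h+6)]
        # body outer surface: below rim by >12, keep near camera side
        print(n,t,"top",top.round(1),"rim extents",Q.min(0).round(1),Q.max(0).round(1),"mid",((Q.min(0)+Q.max(0))/2).round(1), "n",len(Q))
        c,e=circ(Q[:,:2],r-2); print("   rimfit r-2",c.round(1),e.round(2))
def pts(W,q):
    x0,x1=sorted(q[0::2]);y0,y1=sorted(q[1::2]);P=W[y0:y1,x0:x1].reshape(-1,3);return P[~np.isnan(P[:,0])]
# pins
for W,q,t in((S,(135,150,152,178),"scene small"),(D,(318,300,335,330),"side small"),(S,(100,155,125,222),"scene big"),(D,(370,295,395,355),"side big")):
    P=pts(W,q)
    for lo,hi in((56,74),(84,104),(104,130),(30,50)):
        Q=P[(P[:,2]>lo)&(P[:,2]<hi)]
        if len(Q): print(t,lo,hi,len(Q),np.median(Q,0).round(1),np.ptp(Q,0).round(1))
    print(P[:,2].max())
# block top and shelf top
for W,q,t in((S,(125,165,175,210),"block scene"),(D,(290,310,355,370),"block side"),(S,(325,225,460,300),"shelf scene"),(D,(240,115,310,195),"shelf side")):
    P=pts(W,q);Q=P[(P[:,2]>46)&(P[:,2]<(62 if "shelf" in t else 54))]
    rect=cv2.minAreaRect(Q[:,:2].astype(np.float32)); print(t,len(Q),np.median(Q[:,2]),rect)
E
```

```text
Traceback (most recent call last):
ValueError: zero-size array to reduction operation minimum which has no identity
```

Run:
```python
import cv2,numpy as np
a=cv2.imread("pics/scene0.png");b=cv2.imread("pics/side0.png")
A=cv2.resize(a[215:300,320:470],None,fx=4,fy=4,interpolation=cv2.INTER_CUBIC)
B=cv2.resize(b[290:375,280:410],None,fx=3,fy=3,interpolation=cv2.INTER_CUBIC)
o=np.zeros((600,600,3),np.uint8);o[:340,:600]=A;o[340:595,:390]=B
cv2.imwrite("pics/crop1.png",o)
```

```text
(no output)
```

View pics/crop1.png

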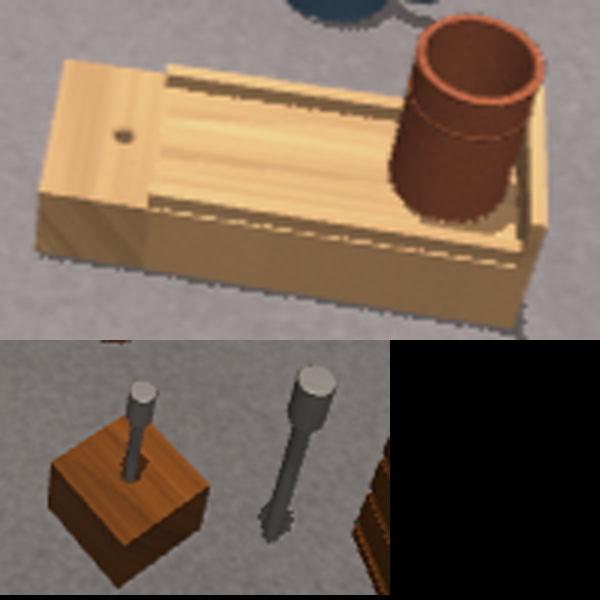

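The crop shows the pin hole at about (124,135), i.e. scene pixel (351,249). The tall pot stands by the end wall. The small pin is in the block and the larger one stands apart from it. My regions returned an empty set, so I'll check the heights.

```bash
cat >> h.py <<'E'
def pts(W,q):
    x0,x1=sorted(q[0::2]);y0,y1=sorted(q[1::2]);P=W[y0:y1,x0:x1].reshape(-1,3);return P[~np.isnan(P[:,0])]
E
python3 - <<'E'
from h import *
S=np.load("scene0.npz")["W"]; D=np.load("side0.npz")["W"]
reg={"med":((185,232,216,184),(300,290,335,250),28,72),"small":((246,240,274,210),(285,242,312,212),25,52),"tall":((415,270,458,218),(252,142,280,104),31,145)}
for n,(a,b,r,h) in reg.items():
    for W,q,t in((S,a,"scene"),(D,b,"side")):
        P=pts(W,q); top=np.percentile(P[:,2],99)
        Q=P[(P[:,2]>top-6)]
        print(n,t,"top",top.round(1),"rim",((Q.min(0)+Q.max(0))/2).round(1),np.ptp(Q,0).round(1),len(Q),"fit",*circ(Q[:,:2],r-2))
for W,q,t in((S,(135,150,152,178),"scene small"),(D,(318,300,335,330),"side small"),(S,(100,155,125,222),"scene big"),(D,(370,295,395,355),"side big")):
    P=pts(W,q); print(t,P[:,2].max().round(1))
    for lo,hi in((56,74),(84,104),(104,130),(130,190)):
        Q=P[(P[:,2]>lo)&(P[:,2]<hi)]
        if len(Q): print("  ",lo,hi,len(Q),np.median(Q,0).round(1),np.ptp(Q,0).round(1))
for W,q,t in((S,(125,165,175,210),"block scene"),(D,(290,310,355,370),"block side"),(S,(325,225,460,300),"shelf scene"),(D,(240,115,310,195),"shelf side")):
    P=pts(W,q);Q=P[(P[:,2]>46)&(P[:,2]<(63 if "shelf" in t else 54))]
    if len(Q): print(t,len(Q),np.median(Q[:,2]).round(1),cv2.minAreaRect(Q[:,:2].astype(np.float32)))
print("hole",S[246:253,346:358,2].round(0), S[248,347].round(1),S[248,356].round(1),S[244,351].round(1))
print("table z",np.nanmedian(S[200:220,300:340,2]),np.nanmedian(D[200:220,180:210,2]))
E
```

```text
med scene top 72.3 rim [ 601.4 -183.4   70.2] [59.8 56.2  7.9] 135 fit [ 601.57499079 -182.14488747] 1.30812209299172
med side top 71.5 rim [ 600.5 -186.3   68.9] [56.6 57.6  6.5] 177 fit [ 599.95604772 -186.6642379 ] 1.2230589360621131
small scene top 52.9 rim [585.8 -32.2  50.6] [52.5 50.9  7.1] 122 fit [586.05837628 -30.82191524] 1.2662106016307515
small side top 51.6 rim [584.4 -34.1  49.5] [49.1 50.2  7.7] 113 fit [585.03080789 -35.61859696] 1.0929787966374143
tall scene top 145.0 rim [560.3 359.6 142.8] [64.4 61.9  7.6] 227 fit [560.02779932 359.49843723] 1.1893616096358244
tall side top 143.9 rim [559.  356.1 142.3] [62.2 63.1  8.3] 95 fit [559.06611705 355.69838387] 1.249479112061234
scene small 135.5
   56 74 14 [ 570.8 -344.    66.3] [ 7.2  6.4 16. ]
   84 104 20 [ 570.8 -342.9   93.9] [ 7.   8.6 18.5]
   104 130 49 [ 573.5 -341.8  119.1] [14.1 15.8 25.3]
   130 190 26 [ 569.8 -344.9  132.9] [19.8 16.1  5.2]
side small 134.5
   56 74 10 [ 566.9 -350.8   69.7] [7.6 2.7 6.7]
   84 104 26 [ 567.5 -351.4   91.6] [ 7.2  7.3 17.9]
   104 130 72 [ 565.9 -354.6  118.9] [14.7  9.1 2
[... 777 characters left out ...]
615 49.7 ((575.96533203125, 278.064208984375), (106.42808532714844, 255.04232788085938), 11.082937240600586)
shelf side 1449 48.7 ((576.5460205078125, 272.0571594238281), (101.3425521850586, 255.47462463378906), 10.376059532165527)
hole [[47. 51. 50. 49. 48. 51. 48. 50. 47. 48. 51. 47.]
 [48. 46. 49. 49. 48. 51. 51. 47. 48. 51. 46. 51.]
 [46. 48. 43. 44. 42. 42. 46. 51. 50. 47. 47. 49.]
 [51. 52. 48. 38. 42. 40. 43. 48. 50. 48. 47. 53.]
 [50. 50. 50. 48. 35. 35. 36. 45. 50. 51. 51. 47.]
 [52. 49. 48. 50. 50. 52. 50. 49. 49. 50. 48. 49.]
 [46. 50. 51. 51. 50. 50. 50. 50. 49. 52. 50. 48.]] [594.2 183.7  48.2] [585.9 201.7  47.3] [579.1 188.1  47.6]
table z -1.2960189279249335 -1.82910115942002
```

Emit:
move_arm([
  [0.545,-0.235,0,-1.53],
  [0.545,-0.235,0,-1.53],
  [0.545,-0.235,0,-1.53],
  [0.545,-0.235,0,-1.53],
  [0.545,-0.235,0,-1.53],
  [0.545,-0.235,0,-1.53],
  [0.545,-0.235,0,-1.53],
  [0.545,-0.235,0,-1.53],
  [0.545,-0.235,0,-1.53],
  [0.545,-0.235,0,-1.53],
  [0.545,-0.235,0,-1.53],
  [0.545,-0.235,0,-1.53],
], jaw=0.094)

```text
clock: 1.3
eef_pos: [603.4, -182.4, 205.0]
eef_rot: [-3.141, -0.0, 1.759]
wrist_force: [-0.4, -1.0, -0.2]
finger_gap: 94.3
finger_force: 0.0
```

Run:
```python
from h import *
c,W=cloud("wrist"); cv2.imwrite("pics/w1.png",c["frame"]); np.savez("w1.npz",W=W)
print(c["origin"],c["orientation"],c["fx"],manip.read_state()["eef_pos"])
z=W[...,2]; print(np.nanpercentile(z,[5,50,95,99]))
S=np.load("scene0.npz")["W"]
for n,q in(("belly",(222,168,250,200)),("bowl",(276,183,307,209)),("tape",(192,258,240,302)),("mug",(390,180,434,222))):
    P=pts(S,q);P=P[P[:,2]>15];print(n,((P.min(0)+P.max(0))/2).round(0),np.ptp(P,0).round(0))
m=(z>60)&(z<80)&(np.hypot(W[...,0]-600,W[...,1]+185)<45)
Q=W[m]; v,u=np.where(m); print(len(Q),(Q.min(0)+Q.max(0))/2,np.ptp(Q,0),u.min(),u.max(),v.min(),v.max(),circ(Q[:,:2],26))
```

```text
[ 591.502145   -116.34384806  384.76074672] [2.90572081e+00 3.76853644e-04 1.89058296e-01] 337.5959970580964 [ 606.66401378 -178.71961637  204.38802785]
[ -0.59314361   1.19001181 337.03710965 340.47277884]
belly [ 485. -144.   43.] [71. 68. 56.]
bowl [452.  -8.  26.] [79. 76. 22.]
tape [761. -54.  27.] [97. 96. 24.]
mug [445. 285.  80.] [205. 116. 131.]
1044 [ 600.4370277  -183.51792619   67.34069625] [56.8837477 56.7998682 14.6739616] 246 305 169 228 (array([ 600.31374211, -182.72673382]), np.float64(1.2865892413714324))
```

View pics/w1.png

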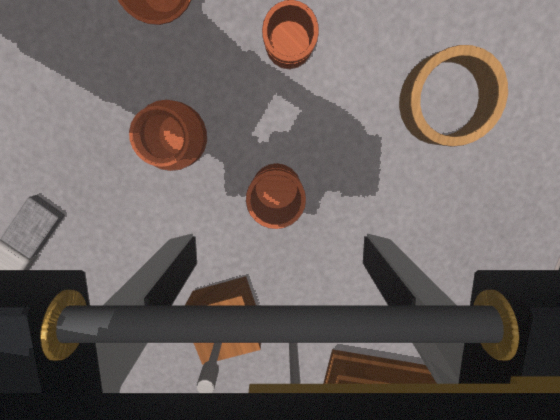

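The wrist view shows the medium pot at about (276,196), midway between the fingers. Its neighbours are clear of the fingers' path.

Emit:
move_arm([
  [0,0,0.03,0],
  [0,0,0.06,0],
  [0,0,0.09,0],
  [0,0,0.09,0],
  [0,0,0.09,0],
])

```text
clock: 1.85
eef_pos: [601.9, -184.5, 116.0]
eef_rot: [-3.141, -0.0, 1.757]
wrist_force: [-0.3, -0.1, 0.4]
finger_gap: 93.9
finger_force: 0.0
```

Emit:
move_arm([
  [0.0005,-0.001,0.03,0],
  [0.0005,-0.001,0.06,0],
  [0.0005,-0.001,0.086,0],
  [0.0005,-0.001,0.086,0],
  [0.0005,-0.001,0.086,0],
])

```text
clock: 2.35
eef_pos: [601.7, -184.5, 31.6]
eef_rot: [3.14, 0.001, 1.757]
wrist_force: [0.6, -1.6, -0.4]
finger_gap: 93.6
finger_force: 0.0
```

Emit:
move_arm([
  [0,0,0,0],
  [0,0,0,0],
  [0,0,0,0],
  [0,0,0,0],
  [0,0,0,0],
  [0,0,0,0],
  [0,0,0,0],
  [0,0,0,0],
], jaw=0.05, squeeze=15)

```text
clock: 3.15
eef_pos: [600.8, -184.1, 29.6]
eef_rot: [3.142, 0.0, 1.757]
wrist_force: [-1.7, 0.0, 2.8]
finger_gap: 55.1
finger_force: 14.9
```

Emit:
move_arm([
  [0,0,-0.02,0],
  [0,0,-0.05,0],
  [0,0,-0.09,0],
  [0.02,0.004,-0.13,0],
  [0.06,0.011,-0.16,0],
  [0.1,0.019,-0.16,0],
  [0.14,0.026,-0.16,0],
  [0.18,0.034,-0.16,0],
  [0.22,0.041,-0.16,0],
  [0.26,0.049,-0.16,0],
  [0.3,0.056,-0.16,0],
  [0.325,0.061,-0.16,0],
])

```text
clock: 4.35
eef_pos: [600.1, 149.3, 189.0]
eef_rot: [-3.141, -0.0, 1.758]
wrist_force: [0.0, -0.3, -1.8]
finger_gap: 55.3
finger_force: 14.9
```

Emit:
move_arm([
  [0,0,0,0],
  [0,0,0,0],
  [0,0,0,0],
])

```text
clock: 4.65
eef_pos: [600.7, 145.6, 189.3]
eef_rot: [-3.141, 0.0, 1.756]
wrist_force: [0.9, -0.5, -1.9]
finger_gap: 55.1
finger_force: 14.9
```

```bash
cat > shelf.py <<'E'
from h import *
import sys
c,W=cloud("wrist"); n=sys.argv[1]; cv2.imwrite(f"pics/{n}.png",c["frame"]); np.savez(f"{n}.npz",W=W)
st=manip.read_state(); print(st["eef_pos"].round(1),st["eef_rot"].round(4),st["finger_gap"])
z=W[...,2]; near=(np.abs(W[...,0]-576)<90)&(np.abs(W[...,1]-275)<160)
m=near&(z>46)&(z<54); Q=W[m][:,:2].astype(np.float32); print("top",len(Q),np.median(W[m][:,2]),cv2.minAreaRect(Q))
m=near&(z>56)&(z<63); Q=W[m][:,:2].astype(np.float32); print("rails",len(Q),cv2.minAreaRect(Q))
m=(z>137)&(z<152)&(np.hypot(W[...,0]-560,W[...,1]-358)<50); Q=W[m]
print("tall",len(Q),(Q.min(0)+Q.max(0))/2,np.ptp(Q,0),circ(Q[:,:2],29))
m=near&(z>79)&(z<89)&(W[...,1]>370); Q=W[m][:,:2].astype(np.float32); print("wall",len(Q),cv2.minAreaRect(Q) if len(Q)>4 else 0)
m=near&(z>8)&(z<44)&(np.hypot(W[...,0]-592,W[...,1]-188)<14); Q=W[m]; print("hole pts",len(Q),Q.mean(0) if len(Q) else 0)
E
python3 shelf.py w2
```

```text
[600.7 145.5 189.4] [-3.1414e+00  1.0000e-04  1.7555e+00] 55.52317652386489
top 18449 50.51661402178411 ((584.2254028320312, 233.11343383789062), (100.3814697265625, 165.0631103515625), 10.950496673583984)
rails 2611 ((579.0362548828125, 260.1693420410156), (96.2704849243164, 105.2160415649414), 10.851346969604492)Traceback (most recent call last):
  File "shelf.py", line 9, in <module>
    print("tall",len(Q),(Q.min(0)+Q.max(0))/2,np.ptp(Q,0),circ(Q[:,:2],29))
                         ~~~~~^^^
    return umr_minimum(a, axis, None, out, keepdims, initial, where)
ValueError: zero-size array to reduction operation minimum which has no identity
```

View pics/w2.png

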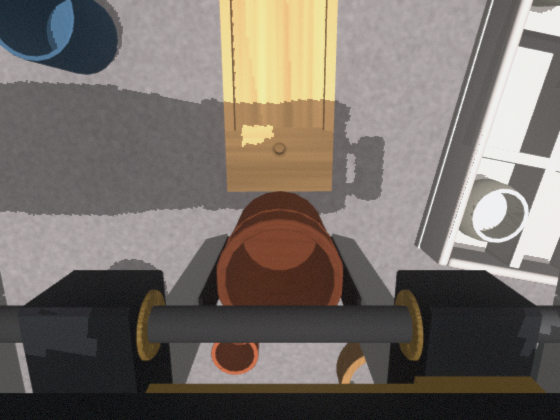

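The hole is at about (280,148). The held pot hangs level, and the open end of the shelf lies straight ahead.

Emit:
move_arm([
  [0.03,0,0,-0.005],
  [0.065,0,0,-0.005],
  [0.1,0,0,-0.005],
  [0.1,0,0,-0.005],
  [0.1,0,0,-0.005],
  [0.1,0,0,-0.005],
])

```text
clock: 5.3
eef_pos: [582.5, 243.5, 189.4]
eef_rot: [-3.141, 0.0, 1.76]
wrist_force: [-0.2, -1.3, -1.8]
finger_gap: 55.3
finger_force: 14.9
```

```bash
python3 - <<'E'
from h import *
W=np.load("w2.npz")["W"]; print("hole px pts",[W[v,u].round(1) for v,u in((148,274),(148,286),(143,280),(154,280))])
f=cv2.imread("pics/w2.png")
E
sed -i 's/^z=W/np.set_printoptions(precision=1,suppress=True)\nz=W/' shelf.py
python3 shelf.py w3
python3 - <<'E'
from h import *
W=np.load("w3.npz")["W"];z=W[...,2]
m=(z>215)&(z<245); Q=W[m]; v,u=np.where(m); print("held rim",len(Q),(Q.min(0)+Q.max(0))/2,np.ptp(Q,0),u.min(),u.max(),v.min(),v.max())
E
```

```text
hole px pts [array([587.5, 189.9,  26.4]), array([598.6, 193.5,  50.8]), array([592.2, 196.9,  50.8]), array([594.3, 186.3,  41.1])]
[582.6 243.4 189.5] [3.1415e+00 2.0000e-04 1.7601e+00] 55.06762016892945
top 9609 50.4976168435677 ((571.3216552734375, 300.6009521484375), (100.37873077392578, 192.1846466064453), 10.947748184204102)
rails 6044 ((571.9544067382812, 302.9835510253906), (99.79654693603516, 189.24887084960938), 11.462157249450684)
tall 2250 [558.5 356.2 142.3] [62.9 57.7 10.6] (array([558.8, 358.1]), np.float64(1.2914129822522469))
wall 818 ((555.3272705078125, 382.9969787597656), (99.88469696044922, 35.68166732788086), 10.973841667175293)
hole pts 0 0
held rim 5930 [581.60775822 247.32525497 230.00021153] [78.23693579 51.43534657 29.99668506] 181 378 211 305
```

View pics/w3.png

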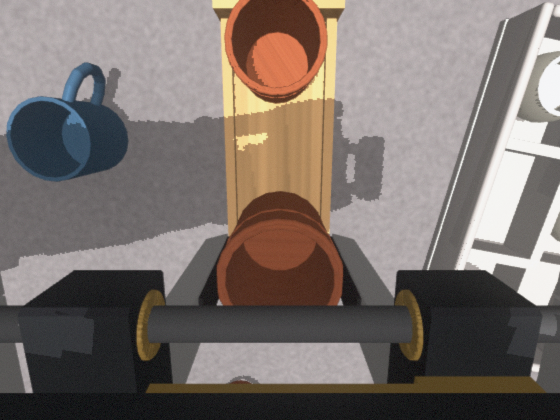

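The tall pot's near face is at about (277,98) and the held pot's front face at about (280,195). Both are visible in one image, so I'll measure the gap between them directly.

```bash
cat > gap.py <<'E'
from h import *
def so(W,C=np.array([575.9,276.5]),a=np.deg2rad(10.95)):
    d=W[...,:2]-C; return d@[np.cos(a),np.sin(a)], d@[-np.sin(a),np.cos(a)], W[...,2]
def face(W,zl,zh,sl,sh,far,r):
    """fit a circle of radius r, outer face points, in shelf coords"""
    x,s,z=so(W); m=(z>zl)&(z<zh)&(s>sl)&(s<sh)&(np.abs(x)<22)
    # per-column extreme = outer face
    P=np.c_[x[m],s[m]]; out=[]
    for b in np.arange(-20,20,4):
        q=P[(P[:,0]>=b)&(P[:,0]<b+4),1]
        if len(q)>5: out.append((b+2,np.percentile(q,90 if far else 10)))
    out=np.array(out); f=least_squares(lambda c:np.hypot(out[:,0]-c[0],out[:,1]-c[1])-r,[0,out[:,1].mean()+(-r if far else r)],loss='soft_l1')
    return f.x.round(1),np.abs(f.fun).mean().round(2),len(P)
if __name__=="__main__":
    W=np.load("w3.npz")["W"]
    t=np.array([582.6,243.4,189]); print("tcp shelf",so(t))
    print("tall",face(W,80,138,40,65,False,31)); print("tall rim",face(W,139,150,40,70,False,31))
    for zl in (165,185,205): print("held",zl,face(W,zl,zl+18,-40,20,True,28))
    x,s,z=so(W); m=(z>80)&(z<138)&(s>40)&(s<65)&(np.abs(x)<4); print(np.percentile(s[m],[5,25,50,75]))
    m=(z>165)&(z<225)&(np.abs(x)<4)&(s<30); print(np.percentile(s[m],[25,50,75,95]))
E
python3 gap.py
```

```text
tcp shelf (np.float64(0.29059440776843076), np.float64(-33.77003930838953), array(189.))
tall (array([-1.2, 84. ]), np.float64(0.26), 285)
tall rim (array([-1.3, 84.1]), np.float64(0.12), 638)
held 165 (array([  1. , -33.2]), np.float64(0.17), 1238)
held 185 (array([  0.9, -32.8]), np.float64(0.27), 550)
held 205 (array([  0.8, -32.6]), np.float64(0.25), 783)
[53.24510343 53.37116349 53.48003608 53.71124311]
[-56.60188515 -45.85252103  -5.83910611  -5.17132165]
```

Emit:
move_arm([
  [0.03,-0.001,0,0],
  [0.056,-0.001,0,0],
  [0.056,-0.001,0,0],
  [0.056,-0.001,0,0],
  [0.056,-0.001,0.02,0],
  [0.056,-0.001,0.05,0],
  [0.056,-0.001,0.08,0],
  [0.056,-0.001,0.1,0],
  [0.056,-0.001,0.105,0],
  [0.056,-0.001,0.105,0],
  [0.056,-0.001,0.105,0],
])

```text
clock: 6.45
eef_pos: [571.3, 299.4, 85.9]
eef_rot: [3.14, -0.0, 1.761]
wrist_force: [-0.3, -0.4, -1.5]
finger_gap: 55.0
finger_force: 14.9
```

```bash
cat > look.py <<'E'
from gap import *
import sys
c,W=cloud("wrist"); n=sys.argv[1]; cv2.imwrite(f"pics/{n}.png",c["frame"]); np.savez(f"{n}.npz",W=W)
st=manip.read_state(); print(st["eef_pos"].round(1),so(st["eef_pos"]),st["wrist_force"].round(1))
E
python3 look.py w4
python3 - <<'E'
from gap import *
W=np.load("w4.npz")["W"]; x,s,z=so(W)
# tops: highest-surface profile along the row centreline
for zl,zh in((110,122),(122,132),(132,150)):
    m=(np.abs(x)<4)&(z>zl)&(z<zh)&(s>0)&(s<125); print(zl,np.histogram(s[m],bins=np.arange(0,126,3))[0])
print("rim tall",face(W,136,150,40,70,False,31))
E
```

```text
[571.3 299.6  86. ] (np.float64(-0.13193834611144717), np.float64(23.528265099292526), array(86.04039781)) [ 0.5  0.3 -2. ]
110 [  0   0   0   0   0   0   0   0   0   0   0   0   0   0   0   0   0   0
   1 100   0   0   0   0   0   0   0   0   0   0   0   0   0   0   0   0
  54  27   0   0   0]
122 [  0   0   0   0   0   0   0   0   0   0   0   0   0   0   0   2   4   0
   1 101   0   0   0   0   0   0   0   0   0   0   0   0   0   0   0   0
  51  34   0   0   0]
132 [  0   0   0   0   0   0   0   0   0   0   0   0   0   0   0   0   0  43
 177 212   0   0   0   0   0   0   0   0   0   0   0   0   0   0   0   0
 102 296 112   0   0]
rim tall (array([-1.2, 84.8]), np.float64(0.04), 2402)
```

Emit:
move_arm([
  [0,0,0.002,0],
  [0,0,0.004,0],
  [0,0,0.005,0],
  [0,0,0.0055,0],
  [0,0,0.0055,0],
  [0,0,0.0055,0],
])

```text
clock: 7.1
eef_pos: [570.6, 299.7, 79.6]
eef_rot: [3.141, -0.0, 1.762]
wrist_force: [-3.0, -1.3, 5.0]
finger_gap: 54.8
finger_force: 14.9
```

Emit:
move_arm([
  [0,0,0,0],
  [0,0,0,0],
  [0,0,0,0],
  [0,0,0,0],
  [0,0,0,0],
], jaw=0.08)

```text
clock: 7.6
eef_pos: [570.5, 299.7, 78.9]
eef_rot: [-3.142, 0.0, 1.762]
wrist_force: [0.1, 0.4, -0.4]
finger_gap: 79.9
finger_force: 0.0
```

Emit:
move_arm([
  [0,0,-0.02,0],
  [0,0,-0.05,0],
  [0,0,-0.1,0],
  [-0.02,0,-0.13,0],
  [-0.06,0,-0.13,0],
  [-0.09,0,-0.13,0],
  [-0.09,0,-0.13,0],
  [-0.09,0,-0.13,0],
  [-0.09,0,-0.13,0],
])

```text
clock: 8.5
eef_pos: [587.4, 212.2, 208.8]
eef_rot: [-3.141, -0.0, 1.763]
wrist_force: [-0.4, -0.2, 0.5]
finger_gap: 80.0
finger_force: 0.0
```

```bash
python3 look.py w5
python3 - <<'E'
from gap import *
W=np.load("w5.npz")["W"]
print("tall",face(W,125,150,40,75,False,31)); print("med",face(W,60,128,-15,15,False,28))
x,s,z=so(W); m=(z>115)&(z<128)&(s<55)&(s>-10)&(np.abs(x)<40); print("med rim x",x[m].min(),x[m].max(),"s",s[m].min(),s[m].max(),np.median(z[m]))
E
```

```text
[587.3 212.4 208.8] (np.float64(-0.9474518012393784), np.float64(-65.14766479162688), array(208.78355247)) [-0.3  0.1 -0.7]
tall (array([-1.3, 84.1]), np.float64(0.15), 867)
med (array([-0.3, 24.6]), np.float64(0.12), 535)
med rim x -28.654292646316005 28.0267614506338 s -4.02528153331895 54.9958463992338 122.34001919814716
```

View pics/w5.png

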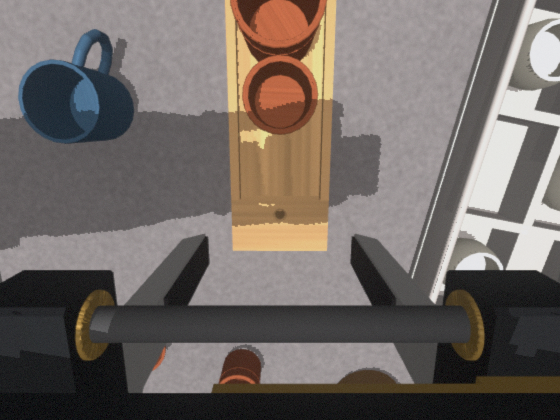

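Medium is standing about 0.5 mm from the tall pot; the hole is at about (280,213). Next is the small pot.

Emit:
move_arm([
  [-0.03,-0.006,0,0],
  [-0.07,-0.014,0,0],
  [-0.11,-0.022,0,0],
  [-0.15,-0.03,0,0],
  [-0.19,-0.038,0,0],
  [-0.22,-0.045,0,0],
  [-0.241,-0.0485,0,0],
  [-0.241,-0.0485,0,0],
  [-0.241,-0.0485,0,0],
  [-0.241,-0.0485,0,0],
], jaw=0.094)

```text
clock: 9.55
eef_pos: [585.8, -33.1, 208.9]
eef_rot: [-3.142, -0.0, 1.763]
wrist_force: [0.8, 0.1, -0.5]
finger_gap: 94.0
finger_force: 0.0
```

```bash
python3 look.py w6
python3 - <<'E'
from h import *
for n in("w1","w6"):
    W=np.load(n+".npz")["W"]; z=W[...,2]
    m=(z>46)&(z<58)&(np.hypot(W[...,0]-585,W[...,1]+33)<38); Q=W[m]; print(n,(Q.min(0)+Q.max(0))/2,np.ptp(Q,0),circ(Q[:,:2],23))
E
```

```text
[585.8 -33.2 208.9] (np.float64(-49.08835480382617), np.float64(-305.92191809259157), array(208.90021981)) [0.7 0.8 0.3]
w1 [585.06137002 -32.647315    50.57141142] [50.73000341 50.78756454  9.1122001 ] (array([585.13810926, -33.06923622]), np.float64(1.2923702322923898))
w6 [585.24200822 -32.33954816  50.29508161] [50.75786487 51.18249427  8.58595448] (array([585.21058763, -31.84817504]), np.float64(1.278454252690473))
```

Emit:
move_arm([
  [0,-0.0005,0.04,0],
  [0,-0.0005,0.08,0],
  [0,-0.0005,0.12,0],
  [0,-0.0005,0.155,0],
  [0,-0.0005,0.18,0],
  [0,-0.0005,0.19,0],
  [0,-0.0005,0.19,0],
  [0,-0.0005,0.19,0],
])

```text
clock: 10.4
eef_pos: [586.0, -34.3, 20.3]
eef_rot: [3.14, 0.001, 1.762]
wrist_force: [-0.8, 0.5, 0.3]
finger_gap: 94.0
finger_force: 0.0
```

Emit:
move_arm([
  [0,0,0,0],
  [0,0,0,0],
  [0,0,0,0],
  [0,0,0,0],
  [0,0,0,0],
  [0,0,0,0],
  [0,0,0,0],
  [0,0,0,0],
  [0,0,0,0],
], jaw=0.044, squeeze=15)

```text
clock: 11.3
eef_pos: [585.3, -34.6, 19.0]
eef_rot: [3.142, 0.0, 1.762]
wrist_force: [0.8, -0.3, 2.5]
finger_gap: 50.3
finger_force: 15.0
```

Emit:
move_arm([
  [0,0,-0.02,0],
  [0,0,-0.06,0],
  [0,0,-0.1,0],
  [0.01,0.002,-0.14,0],
  [0.05,0.011,-0.16,0],
  [0.09,0.02,-0.16,0],
  [0.13,0.03,-0.16,0],
  [0.17,0.039,-0.16,0],
  [0.205,0.047,-0.16,0],
  [0.219,0.05,-0.16,0],
  [0.219,0.05,-0.16,0],
  [0.219,0.05,-0.16,0],
])

```text
clock: 12.5
eef_pos: [592.8, 188.9, 178.8]
eef_rot: [-3.141, 0.0, 1.762]
wrist_force: [-0.1, -0.4, -1.2]
finger_gap: 50.2
finger_force: 15.0
```

Emit:
move_arm([
  [0,0,0,0],
  [0,0,0,0],
])

```text
clock: 12.7
eef_pos: [593.0, 188.6, 179.1]
eef_rot: [3.142, 0.0, 1.76]
wrist_force: [0.5, 0.3, -2.4]
finger_gap: 50.4
finger_force: 15.0
```

```bash
python3 look.py w7
python3 - <<'E'
from gap import *
W=np.load("w7.npz")["W"]
print("tall",face(W,125,150,40,75,False,31)); print("med",face(W,60,128,-15,15,False,28))
for zl in(160,175,190): print("held",zl,face(W,zl,zl+15,-95,-35,True,25))
E
```

```text
[593.  188.8 179.1] (np.float64(0.10606824254299153), np.float64(-89.3611735491816), array(179.09338851)) [-1.3 -0.  -1.3]
tall (array([-0. , 83.9]), np.float64(0.0), 14)
med (array([-0.3, 24.1]), np.float64(0.13), 790)
held 160 (array([  1., -88.]), np.float64(0.16), 1599)
held 175 (array([  1., -87.]), np.float64(0.29), 583)
held 190 (array([  0.9, -86.8]), np.float64(0.24), 766)
```

Emit:
move_arm([
  [0.03,-0.001,0,0],
  [0.057,-0.001,0,0],
  [0.057,-0.001,0,0],
  [0.057,-0.001,0,0],
  [0.057,-0.001,0.02,0],
  [0.057,-0.001,0.05,0],
  [0.057,-0.001,0.08,0],
  [0.057,-0.001,0.1,0],
  [0.057,-0.001,0.104,0],
  [0.057,-0.001,0.104,0],
  [0.057,-0.001,0.104,0],
  [0.057,-0.001,0.104,0],
])

```text
clock: 13.95
eef_pos: [581.6, 245.6, 76.4]
eef_rot: [3.14, -0.0, 1.762]
wrist_force: [0.1, -0.7, -0.6]
finger_gap: 50.6
finger_force: 15.0
```

Run:
```python
from gap import *
st=manip.read_state(); print(st["eef_pos"].round(1),so(st["eef_pos"]),st["wrist_force"].round(1))
```

```text
[581.6 245.6  76.4] (np.float64(-0.2436070785267185), np.float64(-31.37932879639155), array(76.37528385)) [ 0.1 -0.7 -0.6]
```

Emit:
move_arm([
  [-0.0004,0,0.002,0],
  [-0.0004,0,0.004,0],
  [-0.0004,0,0.0055,0],
  [-0.0004,0,0.0065,0],
  [-0.0004,0,0.0065,0],
  [-0.0004,0,0.0065,0],
])

```text
clock: 14.55
eef_pos: [581.1, 245.3, 69.0]
eef_rot: [3.141, -0.0, 1.762]
wrist_force: [-2.6, -0.7, 5.2]
finger_gap: 50.1
finger_force: 15.0
```

Emit:
move_arm([
  [0,0,0,0],
  [0,0,0,0],
  [0,0,0,0],
  [0,0,0,0],
  [0,0,0,0],
], jaw=0.076)

```text
clock: 15.05
eef_pos: [581.0, 245.3, 68.4]
eef_rot: [-3.141, -0.0, 1.762]
wrist_force: [-0.8, -0.0, -0.3]
finger_gap: 76.0
finger_force: 0.0
```

Emit:
move_arm([
  [0,0,-0.02,0],
  [0,0,-0.05,0],
  [0,0,-0.1,0],
  [-0.02,0,-0.14,0],
  [-0.06,0,-0.14,0],
  [-0.09,0,-0.14,0],
  [-0.09,0,-0.14,0],
  [-0.09,0,-0.14,0],
  [-0.09,0,-0.14,0],
])

```text
clock: 15.95
eef_pos: [597.9, 157.8, 208.3]
eef_rot: [-3.141, -0.0, 1.763]
wrist_force: [-0.1, 1.0, -0.5]
finger_gap: 75.6
finger_force: 0.0
```

```bash
python3 look.py w8
python3 - <<'E'
from gap import *
for n in("w8","w5"):
    W=np.load(n+".npz")["W"]; print(n)
    if n=="w8": print("small",face(W,60,106,-62,-45,False,25))
    print("med rim",face(W,110,128,-15,15,False,28))
    # hole: dark blob near shelf (0,-88)
    f=cv2.imread(f"pics/{n}.png"); x,s,z=so(W); g=cv2.cvtColor(f,cv2.COLOR_BGR2GRAY)
    m=(np.hypot(x,s+88.25)<11); v,u=np.where(m); print("hole window px",u.min(),u.max(),v.min(),v.max())
    low=m&(z<46); v,u=np.where(low); print("low z px",u.mean(),v.mean(),len(u))
    print(g[v.min()-4:v.max()+5:1,u.min()-4:u.max()+5])
E
```

```text
[597.9 158.  208.3] (np.float64(-0.8977640229019631), np.float64(-120.56509683819158), array(208.32315303)) [ 0.7 -0.4  0.2]
w8
small (array([ -0.2, -29.5]), np.float64(0.32), 281)
med rim (array([-0.4, 24.1]), np.float64(0.12), 593)
hole window px 235 327 151 419
low z px 279.5657894736842 160.60526315789474 76
[[128 128 129 127 125 127 127 129 128 123 126 126 124 129 124 128 125 125]
 [126 129 129 126 127 126 126 126 119 125 121 126 127 124 126 124 125 124]
 [125 125 124 127 128 125 123 113 115 112 112 115 121 125 125 126 124 125]
 [125 126 129 126 121 116 103 106 104 103 102 104 110 120 125 125 123 124]
 [124 125 122 122 112 106 106 108 107 109 106 107 102 108 122 126 124 122]
 [125 127 121 115 105 111 114 114 116 114 114 114 105 100 106 121 125 127]
 [125 124 117 107 104 112 116 116 116 117 117 118 112 101 102 110 124 120]
 [120 120 111 103 102 114 115 118 117 120 119 117 111  95  98 101 121 121]
 [120 119 107 102  87  97 115 121 118 120 119 115 109  81  98 101 116 120]
 [120 116 112 100  80  83 104 118 117 115 117 109  88  77  96 105 116 117]
 [121 120 114 109  93  81  80  93 10
[... 1276 characters left out ...]
 75  86 100 111 123 121]
 [122 118 110 105  89  76  76  74  75  75  72  74  74  86 101 108 120 123]
 [122 120 113 112  96  79  78  79  75  73  74  74  76  89 103 110 119 124]
 [124 122 117 113 100  83  79  77  74  75  76  76  84 104 111 114 121 122]
 [127 128 125 120 112  99  83  79  80  76  78  83  95 108 113 122 126 126]
 [130 132 126 124 116 113 100  90  86  84  88 101 110 116 118 129 130 126]
 [128 131 126 125 123 115 113 110 105 104 112 117 110 118 125 129 127 130]
 [126 126 127 125 124 118 115 118 117 118 117 120 125 124 128 128 126 126]
 [127 129 126 128 128 127 123 124 120 124 135 139 130 129 127 129 131 124]
 [128 130 143 141 142 142 139 129 128 151 191 188 148 144 141 142 141 128]]
```

View pics/w8.png

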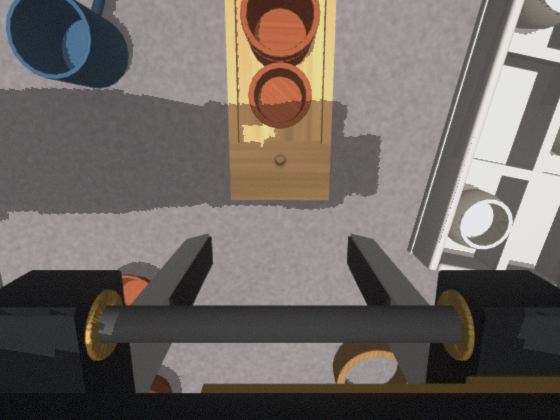

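Small's row gap is about 1 mm. The hole is at about (280,160). I'll compute the hole position precisely and move over to the pin.

Run:
```python
from gap import *
res=[]
for n,(u0,v0) in {"w2":(280,148),"w5":(280,213),"w8":(280,160)}.items():
    W=np.load(n+".npz")["W"]; g=cv2.cvtColor(cv2.imread(f"pics/{n}.png"),cv2.COLOR_BGR2GRAY).astype(float)
    g=g[v0-13:v0+12,u0-13:u0+13]; m=(g<118).astype(np.uint8)
    nl,L,st,ce=cv2.connectedComponentsWithStats(m); k=1+np.argmin(np.hypot(*(ce[1:]-[13,13]).T)+(st[1:,4]<50)*99)
    cnt,_=cv2.findContours((L==k).astype(np.uint8),cv2.RETR_EXTERNAL,cv2.CHAIN_APPROX_NONE); h=cv2.convexHull(cnt[0]); e=cv2.fitEllipse(h)
    u,v=e[0][0]+u0-13,e[0][1]+v0-13
    # plane z=50 map: linear fit pixel->xy over surrounding top pixels
    vv,uu=np.mgrid[v0-24:v0+25,u0-30:u0+31]; P=W[v0-24:v0+25,u0-30:u0+31]; ok=np.abs(P[...,2]-50.5)<3
    A=np.c_[uu[ok],vv[ok],uu[ok]*vv[ok],vv[ok]**2,np.ones(ok.sum())]; X,*_=np.linalg.lstsq(A,P[ok][:,:2],rcond=None)
    p=np.array([u,v,u*v,v*v,1])@X; res.append(p); print(n,(u,v),e[1],p.round(2),so(np.r_[p,50]))
print(np.mean(res,0))
```

```text
w2 (279.06870555877686, 148.66606426239014) (12.583246231079102, 13.61385440826416) [592.34 191.67] (np.float64(0.031285917754814006), np.float64(-86.40969713323359), array(50.))
w5 (279.5187654495239, 214.141375541687) (12.10738754272461, 13.578879356384277) [592.27 191.42] (np.float64(-0.08793737941407725), np.float64(-86.63739567458639), array(50.))
w8 (279.93150806427, 160.57279300689697) (13.134282112121582, 15.426206588745117) [592.61 191.33] (np.float64(0.22424659925555282), np.float64(-86.79626394125043), array(50.))
[592.40746161 191.47312089]
```

Emit:
move_arm([
  [-0.05,-0.012,0,0],
  [-0.1,-0.025,-0.01,0],
  [-0.15,-0.037,-0.02,0],
  [-0.2,-0.05,-0.02,0],
  [-0.25,-0.062,-0.02,0],
  [-0.3,-0.075,-0.02,0],
  [-0.35,-0.087,-0.02,0],
  [-0.4,-0.1,-0.02,0],
  [-0.45,-0.112,-0.02,0],
  [-0.49,-0.123,-0.02,0],
  [-0.49,-0.123,-0.02,0],
  [-0.49,-0.123,-0.02,0],
], jaw=0.06)

```text
clock: 17.2
eef_pos: [570.4, -348.0, 227.7]
eef_rot: [-3.141, -0.001, 1.761]
wrist_force: [-0.1, -0.2, -0.1]
finger_gap: 60.0
finger_force: 0.0
```

Emit:
move_arm([
  [0,0,0,0],
  [0,0,0,0],
  [0,0,0,0],
])

```text
clock: 17.5
eef_pos: [571.0, -346.2, 228.8]
eef_rot: [3.141, 0.0, 1.764]
wrist_force: [0.2, -1.1, -0.1]
finger_gap: 60.2
finger_force: 0.0
```

```bash
python3 look.py w9
python3 - <<'E'
from h import *
W=np.load("w9.npz")["W"]; z=W[...,2]
near=np.hypot(W[...,0]-569,W[...,1]+347)
m=(near<18)&(z>126)&(z<142); Q=W[m]; v,u=np.where(m); print("knob top",len(Q),(Q.min(0)+Q.max(0))/2,np.ptp(Q,0),Q.mean(0),u.min(),u.max(),v.min(),v.max())
T=Q[np.abs(Q[:,2]-np.percentile(Q[:,2],80))<2.0]; print("top disc",T.mean(0),(T.min(0)+T.max(0))/2,np.ptp(T,0),cv2.minEnclosingCircle(T[:,:2].astype(np.float32)))
m=(near<60)&(z>46)&(z<54); print("block",cv2.minAreaRect(W[m][:,:2].astype(np.float32)))
E
```

```text
[ 570.9 -346.4  228.8] (np.float64(-123.2731133183375), np.float64(-610.592912470128), array(228.80292104)) [0.1 1.5 0.5]
knob top 289 [ 565.56005016 -347.26436737  131.35317223] [15.5991636  15.1977828  10.51740666] [ 565.43438167 -346.71295008  133.87621758] 263 281 199 217
top disc [ 565.30214695 -347.27401401  134.33890362] [ 565.19731687 -347.26436737  134.7520926 ] [14.873697   15.1977828   3.71956593] ((565.3432006835938, -347.39166259765625), 7.788930892944336)
block ((568.9293212890625, -346.8787841796875), (70.05946350097656, 70.21416473388672), 27.2836971282959)
```

Emit:
move_arm([
  [0,-0.002,0.03,0],
  [0,-0.002,0.06,0],
  [0,-0.002,0.09,0],
  [0,-0.002,0.115,0],
  [0,-0.002,0.127,0],
  [0,-0.002,0.127,0],
  [0,-0.002,0.127,0],
  [0,-0.002,0.127,0],
])

```text
clock: 18.35
eef_pos: [569.0, -348.2, 103.2]
eef_rot: [3.14, 0.002, 1.762]
wrist_force: [-0.2, 0.5, 0.8]
finger_gap: 59.8
finger_force: 0.0
```

Emit:
move_arm([
  [0,0,0,0],
  [0,0,0,0],
  [0,0,0,0],
  [0,0,0,0],
  [0,0,0,0],
  [0,0,0,0],
  [0,0,0,0],
  [0,0,0,0],
  [0,0,0,0],
], jaw=0.01, squeeze=30)

```text
clock: 19.25
eef_pos: [568.4, -347.9, 101.4]
eef_rot: [-3.142, -0.0, 1.762]
wrist_force: [-0.2, 0.6, 0.9]
finger_gap: 14.8
finger_force: 30.0
```

Emit:
move_arm([
  [0,0,-0.01,0],
  [0,0,-0.03,0],
  [0,0,-0.06,0],
  [0.01,0.002,-0.09,0],
  [0.05,0.012,-0.09,0],
  [0.09,0.022,-0.09,0],
  [0.13,0.031,-0.09,0],
  [0.17,0.041,-0.09,0],
  [0.21,0.05,-0.09,0],
  [0.25,0.06,-0.09,0],
  [0.28,0.067,-0.09,0],
  [0.3,0.072,-0.09,0],
])

```text
clock: 20.45
eef_pos: [582.2, -37.5, 192.4]
eef_rot: [3.141, 0.0, 1.763]
wrist_force: [-0.6, 0.9, -0.6]
finger_gap: 15.2
finger_force: 30.0
```

Emit:
move_arm([
  [0.03,0.007,0,0],
  [0.07,0.017,0,0],
  [0.11,0.026,0,0],
  [0.15,0.036,0,0],
  [0.18,0.043,0,0],
  [0.2,0.048,0,0],
  [0.205,0.054,0.005,0],
  [0.205,0.054,0.01,0],
  [0.205,0.054,0.01,0],
  [0.205,0.054,0.01,0],
  [0.205,0.054,0.01,0],
])

```text
clock: 21.55
eef_pos: [596.4, 171.0, 181.8]
eef_rot: [3.141, 0.0, 1.761]
wrist_force: [-0.4, 0.5, -0.5]
finger_gap: 15.2
finger_force: 30.0
```

```bash
python3 look.py w10
python3 - <<'E'
import cv2
f=cv2.imread("pics/w10.png")[100:310,150:410]; cv2.imwrite("pics/w10c.png",cv2.resize(f,None,fx=2.8,fy=2.8,interpolation=cv2.INTER_CUBIC))
E
```

```text
[596.4 171.1 181.8] (np.float64(0.12203340765396735), np.float64(-107.3624984076848), array(181.76581034)) [-0.2  0.3 -0.8]
```

View pics/w10c.png

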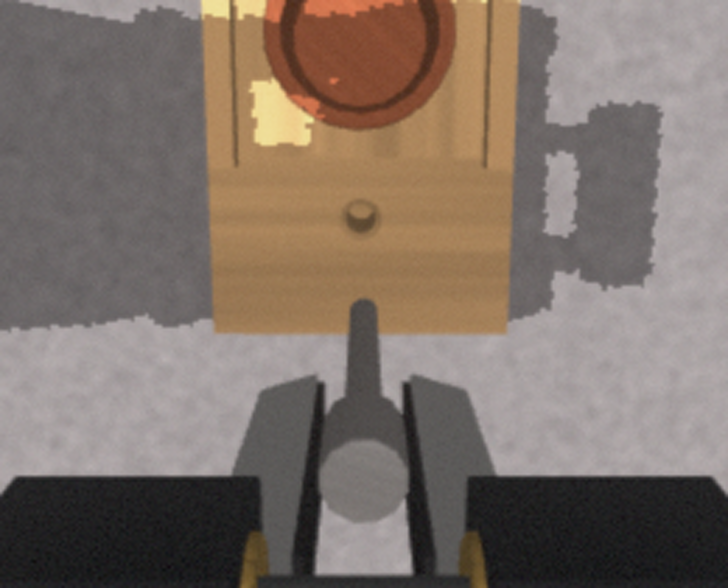

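The held pin's foot is visible at crop (363,302), i.e. pixel (280,208). The hole is straight ahead at crop (361,217).

```bash
cat > pin.py <<'E'
from gap import *
import sys
n=sys.argv[1]; W=np.load(n+".npz")["W"]; T=np.array(eval(sys.argv[2])); x,s,z=so(W); tx,ts,tz=so(T)
foot=tz-87.4
m=(np.abs(x-tx)<12)&(np.abs(s-ts)<14)&(z>foot-4)&(z<tz+5)
P=np.c_[x[m],s[m],z[m]]; print(len(P),P[:,2].min(),P[:,2].max())
def f(p): # axis x=p0+p2*h, s=p1+p3*h ; surface radius 4
    h=P[:,2]-foot; return np.hypot(P[:,0]-p[0]-p[2]*h,P[:,1]-p[1]-p[3]*h)-4
r=least_squares(f,[tx,ts,0,0],loss='soft_l1'); print("foot axis x,s,slopes",r.x.round(3),np.abs(r.fun).mean(),"tcp",tx,ts)
for h in range(0,80,16):
    q=P[(P[:,2]>foot+h)&(P[:,2]<foot+h+16)]
    if len(q): print(h,len(q),"x mid",(q[:,0].min()+q[:,0].max())/2,"front s",np.percentile(q[:,1],90))
E
python3 pin.py w10 "[596.4,171.05,181.8]"
```

```text
409 97.15653370438048 186.79638835159736
foot axis x,s,slopes [ 9.68000e-01 -1.07076e+02 -4.00000e-03  8.00000e-03] 1.0667783851739523 tcp 0.09629395927278195 -107.42412777152722
0 38 x mid 0.8642046479035126 front s -102.75468990909741
16 51 x mid 0.8891185973736138 front s -102.68544352762288
32 68 x mid 0.7997675855914315 front s -102.692281140962
48 81 x mid 0.8534722196711673 front s -102.72822437003335
64 103 x mid 0.6148819686105624 front s -102.75528892304091
```

Emit:
move_arm([
  [0.01,-0.0005,0,0],
  [0.0205,-0.001,0,0],
  [0.0205,-0.001,0.01,0],
  [0.0205,-0.001,0.02,0],
  [0.0205,-0.001,0.03,0],
  [0.0205,-0.001,0.034,0],
  [0.0205,-0.001,0.034,0],
  [0.0205,-0.001,0.034,0],
  [0.0205,-0.001,0.034,0],
])

```text
clock: 22.5
eef_pos: [591.6, 191.7, 147.9]
eef_rot: [3.141, -0.0, 1.762]
wrist_force: [-0.1, 0.5, -1.3]
finger_gap: 15.3
finger_force: 30.0
```

```bash
python3 look.py w11
python3 - <<'E'
import cv2,subprocess
from gap import *
st=manip.read_state(); print(subprocess.run(["python3","pin.py","w11",str(list(map(float,st["eef_pos"])))],capture_output=True,text=True).stdout)
f=cv2.imread("pics/w11.png")[150:270,210:350]; cv2.imwrite("pics/w11c.png",cv2.resize(f,None,fx=4.5,fy=4.5,interpolation=cv2.INTER_CUBIC))
E
```

```text
[591.6 191.7 147.9] (np.float64(-0.6796615781491556), np.float64(-86.20724853717219), array(147.89870687)) [ 0.9  0.3 -1.5]
407 63.81196490901959 152.7482454292981
foot axis x,s,slopes [ 1.7800e-01 -8.5736e+01 -3.0000e-03  7.0000e-03] 1.0572433588233807 tcp -0.6796615781491556 -86.20724853717219
0 36 x mid 0.1390213430290861 front s -81.4400611860714
16 53 x mid 0.15147637139380787 front s -81.41996012947584
32 67 x mid 0.028946747927156125 front s -81.46220143028643
48 85 x mid 0.1144865653624263 front s -81.51952351123096
64 96 x mid -0.12673914581652812 front s -81.5212739123517
```

View pics/w11c.png

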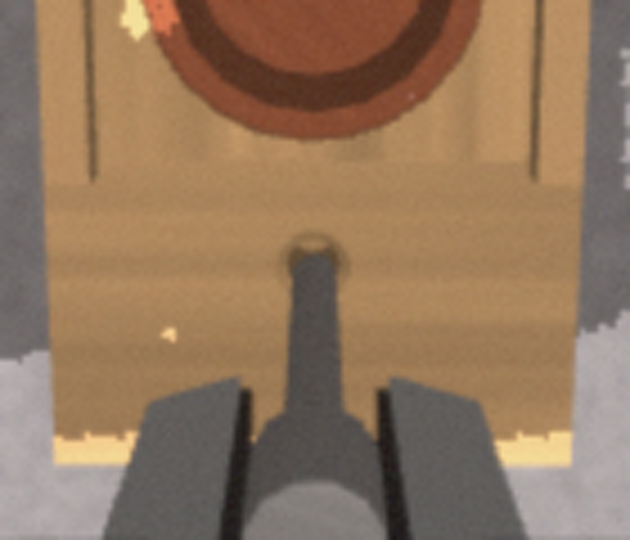

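The foot is just above the hole at crop (316,255), and laterally aligned with the hole at (314,255). It needs about 1 mm back.

Emit:
move_arm([
  [-0.001,0,0.003,0],
  [-0.001,0,0.006,0],
  [-0.001,0,0.009,0],
  [-0.001,0,0.011,0],
  [-0.001,0,0.013,0],
  [-0.001,0,0.015,0],
  [-0.001,0,0.015,0],
  [-0.001,0,0.015,0],
])

```text
clock: 23.35
eef_pos: [591.6, 190.8, 132.5]
eef_rot: [3.142, 0.0, 1.762]
wrist_force: [-0.5, 0.4, -0.5]
finger_gap: 15.3
finger_force: 30.0
```

Emit:
move_arm([
  [0,0,0.004,0],
  [0,0,0.008,0],
  [0,0,0.012,0],
  [0,0,0.016,0],
  [0,0,0.02,0],
  [0,0,0.02,0],
])

```text
clock: 23.95
eef_pos: [591.3, 190.7, 111.7]
eef_rot: [-3.141, 0.0, 1.762]
wrist_force: [-0.2, 0.5, -0.6]
finger_gap: 15.1
finger_force: 30.0
```

Emit:
move_arm([
  [0,0,0.003,0],
  [0,0,0.006,0],
  [0,0,0.008,0],
  [0,0,0.01,0],
  [0,0,0.011,0],
  [0,0,0.011,0],
  [0,0,0.011,0],
])

```text
clock: 24.65
eef_pos: [591.6, 190.8, 101.5]
eef_rot: [3.141, 0.0, 1.762]
wrist_force: [-0.5, -0.6, -0.7]
finger_gap: 15.2
finger_force: 30.0
```

Emit:
move_arm([
  [0,0,0.0005,0],
  [0,0,0.001,0],
  [0,0,0.0015,0],
  [0,0,0.0015,0],
])

```text
clock: 25.05
eef_pos: [592.1, 190.9, 101.1]
eef_rot: [3.14, -0.0, 1.762]
wrist_force: [-0.9, 0.9, 8.3]
finger_gap: 15.3
finger_force: 30.0
```

Emit:
move_arm([
  [0,0,0,0],
  [0,0,0,0],
  [0,0,0,0],
  [0,0,0,0],
  [0,0,0,0],
], jaw=0.05)

```text
clock: 25.55
eef_pos: [591.5, 190.8, 99.8]
eef_rot: [-3.141, -0.0, 1.762]
wrist_force: [0.1, -0.4, -0.4]
finger_gap: 49.2
finger_force: 0.0
```

Emit:
move_arm([
  [0,0,-0.02,0],
  [0,0,-0.05,0],
  [0,0,-0.1,0],
  [0,0,-0.12,0],
  [-0.04,0,-0.12,0],
  [-0.08,0,-0.12,0],
  [-0.08,0,-0.12,0],
  [-0.08,0,-0.12,0],
])

```text
clock: 26.35
eef_pos: [606.8, 111.8, 219.9]
eef_rot: [-3.141, -0.0, 1.76]
wrist_force: [-0.6, -0.0, 0.7]
finger_gap: 50.1
finger_force: 0.0
```

```bash
python3 look.py w12
python3 - <<'E'
from gap import *
W=np.load("w12.npz")["W"]; x,s,z=so(W)
m=(np.hypot(x,s+87)<14)&(z>100); print("knob top z",np.percentile(z[m],[50,75,90,99]),x[m].mean(),s[m].mean())
print("small",face(W,60,106,-62,-45,False,25),"med",face(W,110,128,-15,15,False,28))
c,W=cloud("side"); cv2.imwrite("pics/s2.png",c["frame"]); f=cv2.imread("pics/w12.png")
a=c["frame"][90:210,190:330]; o=np.zeros((600,760,3),np.uint8)
o[:360,:420]=cv2.resize(a,None,fx=3,fy=3); o[:240,420:740]=cv2.resize(f,(320,240)); o[240:540,420:760]=cv2.resize(c["frame"],(340,300)); cv2.imwrite("pics/fin.png",o)
E
```

```text
[606.7 112.6 219.8] (np.float64(-0.9131030425011296), np.float64(-166.76450909096422), array(219.83411328)) [ 0.7  1.  -0.4]
knob top z [134.36091691 134.7998644  135.14406064 135.91959069] -0.05691042343403344 -87.7741823112686Traceback (most recent call last):
  File "<stdin>", line 4, in <module>
  File "gap.py", line 12, in face
    out=np.array(out); f=least_squares(lambda c:np.hypot(out[:,0]-c[0],out[:,1]-c[1])-r,[0,out[:,1].mean()+(-r if far else r)],loss='soft_l1')
                                                                                           ~~~^^^^^
IndexError: too many indices for array: array is 1-dimensional, but 2 were indexed
```

The knob top is at 134.4 mm, where 134 means fully down. I've used all ten picture views, so I'll check the row by numbers and hand in.

Run:
```python
from gap import *
c,W=cloud("scene"); x,s,z=so(W)
for n,zl,zh,a,b in(("tall",138,150,45,125),("med",116,127,-12,56),("small",97,107,-62,0)):
    m=(np.abs(x)<40)&(z>zl)&(z<zh)&(s>a)&(s<b); print(n,m.sum(),"x",x[m].min().round(1),x[m].max().round(1),"s",s[m].min().round(1),s[m].max().round(1))
W0=np.load("scene0.npz")["W"]
for n,q in(("belly",(222,168,250,200)),("bowl",(276,183,307,209)),("tape",(192,258,240,302)),("bigpin",(100,155,125,222)),("mug",(390,180,418,222))):
    print(n,[np.median(pts(w,q)[pts(w,q)[:,2]>15],0).round(1) for w in(W0,W)])
print(manip.sign_off())
```

```text
tall 250 x -32.1 31.9 s 53.8 114.8
med 205 x -27.9 30.1 s -3.0 56.0
small 158 x -25.1 26.6 s -54.1 -1.0
belly [array([ 498.4, -141. ,   45.2]), array([ 498.1, -141.6,   45.3])]
bowl [array([439. , -10.3,  26.6]), array([440.2,  -9.4,  26.3])]
tape [array([766.1, -51.9,  32.6]), array([766.7, -50.9,  32.6])]
bigpin [array([ 662. , -371. ,  108.3]), array([ 714.7, -379.8,   42.6])]
mug [array([401.1, 260. ,  48. ]), array([400.8, 260.1,  47.9])]
the job is handed in; nothing more can be done
None
```

One figure needs checking before I report: the large pin's reading changed.

Run:
```python
from h import *
W0=np.load("scene0.npz")["W"]; c,W=cloud("scene"); D0=np.load("side0.npz")["W"]; c2,D=cloud("side")
for n,w,q in(("scene before",W0,(100,155,125,222)),("scene now",W,(100,155,125,222)),("side before",D0,(370,295,395,355)),("side now",D,(370,295,395,355))):
    P=pts(w,q); k=np.hypot(P[:,0]-658,P[:,1]+376)<25; Q=P[k&(P[:,2]>15)]; print(n,len(Q),Q.max(0).round(0) if len(Q) else 0,np.median(Q,0).round(1) if len(Q) else 0)
```

```text
the job is handed in; nothing more can be done
```

The row is placed and the job is handed in, but the larger stop pin may have been disturbed. The medium and small pots stand upright beside the tall one with gaps of about 1 mm or less, and the small stop pin is fully down in the shelf hole (knob top at 134 mm, all in about 26 s). In the last scene check the larger spare pin's reading changed (median height 108 mm to 43 mm, about 50 mm aside). I couldn't confirm whether it was moved, because the cameras closed at hand-in. The belly pot, bowl, tape roll and mug measured unmoved, and I did not check the brush.

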